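Set the curing-room humidity logger and snap its key cover on

TASK

Start the curing-room humidity logger by pressing its keys fully down one at a time, letting each come back up: first the round key, then the square key, then the long bar key. Then pick up the white key cover by its grip bar, set it over the keys and press it down squarely past both roller catches until it snaps fully home on the logger's deck. Finish still holding the cover and keep pressing it down firmly (about 10 N), without letting go; leave the soap bars, the stamp and the tray alone.

Things in the scene. Friction and masses are not known exactly. Their poses are not given: they have to be found in the camera images.
- logger: humidity logger, a grey box fixed to the bench, 130 (x) x 240 (y) x 40 mm; origin at the centre of its underside on the bench, z up, y along its length. Three white keys stand in a row along y on its flat top panel (the deck), at x = 0, y = -44, 0, +44 mm
- deck: the logger's fixed top panel, 104 x 234 mm; origin at the centre of its upper face (40 mm above the bench), where the centre of the cover's underside belongs; axes as the logger's. Guides for the cover stand on the deck: a rail along each long side (inner faces x = +-42 mm, 106 mm long, rounded top 13 mm up) and two steel posts near each end (inner faces y = +-77 mm, at x = +-30 mm, 14 mm high)
- catch_point (a point): axis centre of the roller catch at the logger's +y end, 83 mm from the middle, 10 mm above the deck; a twin stands at the -y end. A steel roller 10 mm thick, 32 mm wide, that gives way outward against a spring, in a dark steel bracket 19 mm high that reaches to y = +-115 mm
- cover: the loose white snap cover, right side up on the bench: an upside-down tray 80 (x) x 150 (y) x 18 mm, hollow 14 mm deep; origin at the centre of its underside, z up, y along its length; about 0.08 to 0.17 kg; fits either way round, its y along the logger's y, with 2 mm play to rails and posts. Home, its underside lies on the rigid deck
- cover_grip (a point): in the grip bar on the cover, 34 mm above the underside; the bar runs along the cover's y, 16 mm wide (x), 70 mm long, from 18 to 46 mm above the underside; axes as the cover's
- tongue_tip (a point): end of the rounded tongue at the cover's +y end (twin at -y): 6 mm thick, 30 mm wide, level with the underside, tip at y = +-81 mm. Tongues meet the rollers with the underside 13 mm above the deck; pushing on takes up to about 11 to 14 N in all until, some 6 mm above the deck, the rollers ride over the tongues: the force drops and they pull the cover down (up to 14 N) till home
- key_round (a joint): how far this key is pressed, m: 0 up, 0.005 fully down; springs back; about 1.5 N starts it, 5 N holds it fully down, where it stops rigidly
- key_round_top (a point): top centre of the round key, 26 mm across, white, 9 mm proud of the deck, told apart from the other two only by its shape; its place among the three key places varies
- key_square (a joint): how far this key is pressed, m: 0 up, 0.005 fully down; springs back; about 1.5 N starts it, 5 N holds it fully down, where it stops rigidly
- key_square_top (a point): top centre of the square key, 24 x 24 mm, white, 9 mm proud of the deck, told apart from the other two only by its shape; its place among the three key places varies
- key_bar (a joint): how far this key is pressed, m: 0 up, 0.005 fully down; springs back; about 1.5 N starts it, 5 N holds it fully down, where it stops rigidly
- key_bar_top (a point): top centre of the bar key, 44 mm long across the logger (x) and 11 mm wide (y), white, 9 mm proud of the deck, told apart from the other two only by its shape; its place among the three key places varies
- soap_0: bystander: cream soap bar, 56 x 86 x 28 mm, origin at the centre of its underside
- soap_1: bystander: cream soap bar, 56 x 86 x 28 mm, origin at the centre of its underside
- stamp: bystander: upright wooden soap stamp, 48 mm across, 68 mm high, origin at the centre of its underside
- soap_tray: bystander: empty wooden tray, 120 x 180 x 30 mm, origin at the centre of its underside
Not all that is in view belongs to the job. There is more than one size of the cover; the one meant has the size given above.

How it is judged:
By the outcome, as a careful person would: the job done as asked, in the order asked, and still so for the second after the job is handed in, while the arm keeps its last pose, push and grip.
It also fails if it takes over 61 s, if anything falls off the work surface, if the arm or the gripper's body presses on something with over 40 N, if the wrist force passes 120 N, or if a joint passes its speed limit or range.

ROBOT

A 6-joint arm with a two-finger parallel gripper is mounted at the origin on the work surface. World frame = base frame: x ahead of the robot, y to its left, z up, the work surface at z = 0. Lengths are in mm, angles in rad, forces in N, time in s.
With the tool pointing down it reaches from about 350 to 975 mm from the base axis. Payload 7.1 kg.
Tool frame: the origin (TCP) lies at the centre of the arm's flange, where the gripper is bolted on; the fingertips stand 182 mm ahead of it and the grasp point (between the pads) lies 163 mm ahead of it; z points along the fingers, y is the line along which they close (so a half turn about z gives the same grasp; the last joint's range is limited). The gripper opens to 88 mm and grips with 3 to 60 N. Pads are 20 mm wide; open, the fingers measure 115 mm over their backs; the gripper's body (75 mm by 178 mm) begins 61 mm behind the grasp point.
Start: joints at [-1.313, 0.423, 1.63, -0, 1.089, -0.019], TCP at [170.818, -601.189, 404.675] pointing down, gripper open.
Joint ranges: [-3, 3], [-0.9, 2.11], [0.09, 2.58], [-1.31, 4.45], [0.11, 2.69], [-2.54, 2.54]. Speed limits (rad/s): [2.39, 2.39, 3.01, 3.14, 3.14, 3.14].

INTERFACE

Orientations are given as a rotation vector (axis times angle).
In Python, from workcell import readout, get_image, ctrl gives the robot as it stands.
- The arm moves only by the tool step_arm, never from a script. Its argument "targets" is a list that holds one entry, the list of rows, each a list of 7 numbers: the shift along the world's x, y, z as a fraction of full scale, then the turn, a rotation vector about the world's x, y, z as a fraction of full scale, then the opening, from 0 (shut) to 1 (fully open). In form: [[[dx, dy, dz, wx, wy, wz, claw], ...]]. A call has exactly 5 rows; each row shifts and turns the commanded pose from where the row before left it; what a row does not reach is not made up. Full scale, the value 1, is 0.05 m for a shift and 4 degrees for a turn. A row lasts 1/8 s, in which the tool goes at most 62.5 mm and 10.7 degrees, less where a joint would pass 70% of its speed; a pose out of reach is approached as far as the arm can. A call with a number of a shift or a turn outside -1 to 1 is refused whole. A call with a gripper value outside its range is refused whole. The fingers move at their own pace and stop on an object; the grip force is fixed at half the most. Time passes only in rows, so rows that do not move let the fingers close, or fill a call up. It gives the time, the measured TCP pose, the force, the opening and the grip force at its end, in the units of the state.
- readout.get_obs(): the state, without advancing time (a new reading comes with each control period).
- get_image(name): name is "scene" or "top"; returns a dict with "pixels" (420x560x3 uint8, red, green, blue), "intrinsics" (3x3 intrinsics, pixels), "k1" (the pictures are not rectified: a ray, as slopes to the right and down, at radius r is drawn at 1 + k1 r^2 times it, then the intrinsics apply), "extrinsics" (4x4, takes a point from world to camera coordinates). Camera axes: x right, y down, z forward; pixel columns grow to the right and rows downward; lengths in mm; the calibration is good to about 2 mm. A picture is of the moment at which its call begins. There is no depth.
- ctrl.close_job(): hands the job in; it is judged then, once.
The state is a dict: "t": time; "qpos": joint angles; "qvel": joint speeds; "joint_torque": joint torques, N m; "ee_pos": TCP position; "orientation": TCP orientation; "ft_force": force on the tool from outside, world axes, zero at the start; "moment": the same for the moment, N m; "width": finger opening in mm; "grasp_force": force on a finger pad.
Only numpy, scipy, OpenCV 4.12 (cv2) and the standard library are available. Lean on these libraries where they do the work, as an engineer would, in place of code of your own. Each camera call takes 0.05 s, during which the arm holds its last target. There are 200 camera calls.

## Working session

There is one attempt and no reset: what is moved stays moved. The work goes in short steps, Python scripts to look and compute and a tool call to move; the robot and the scene stay as the last step left them, time stands still between calls to the robot, and variables do not carry over. Pictures are saved under pics/ and viewed, at most 10 in all, crops included, and the job is handed in when it is done.

Besides the shell and the picture viewer there is one more tool, called after ">>>" as a command line: name --argument value ..., lists and objects as JSON in quotes. step_arm: Moves the arm, as the interface text tells. Shift numbers are shares of 0.05 m and turn numbers shares of 4 degrees, none past 1 either way. Its arguments: {"type":"object","properties":{"targets":{"type":"array"}},"required":["targets"]}

```bash
mkdir -p pics; cat > h.py <<'E'
import numpy as np, cv2
from workcell import readout, get_image, ctrl
def snap(n,f=None):
    im=get_image(n)
    if f: cv2.imwrite('pics/'+f,im['pixels'][:,:,::-1])
    return im
def onplane(im,uv,z):
    K=np.array(im['intrinsics']);T=np.array(im['extrinsics'])
    uv=np.atleast_2d(uv).astype(float)
    xy=cv2.undistortPoints(uv[:,None],K,np.array([im['k1'],0,0,0.]))[:,0]
    d=np.c_[xy,np.ones(len(xy))]@T[:3,:3]; c=-T[:3,:3].T@T[:3,3]
    return c+d*((z-c[2])/d[:,2])[:,None]
E
python3 - <<'E'
from h import *
a=snap('top','top0.png');b=snap('scene','scene0.png')
for i in(a,b):
    T=np.array(i['extrinsics']);print(-T[:3,:3].T@T[:3,3],i['k1'],np.array(i['intrinsics'])[0,0],T[:3,:3].round(2).tolist())
o=readout.get_obs();print(o['t'],o['ee_pos'],o['orientation'],o['width'],o['ft_force'])
E
```

```text
[ 348.88764259   -6.2362773  1006.06014005] -0.012346095627273413 385.0626361904837 [[-0.16, -0.99, 0.0], [-0.96, 0.16, -0.21], [0.21, -0.04, -0.98]]
[ 890.92413139 -633.37221157 1116.64940793] -0.12082927211680479 402.04106409207617 [[0.87, 0.49, -0.01], [0.41, -0.74, -0.54], [-0.27, 0.47, -0.84]]
0.1 [ 170.7520244  -600.96086724  403.98509812] [-3.11020298e+00 -4.33233534e-01  2.94863177e-04] 87.56392830693558 [-0.22257704  0.43504117  0.07039662]
```

View pics/top0.png

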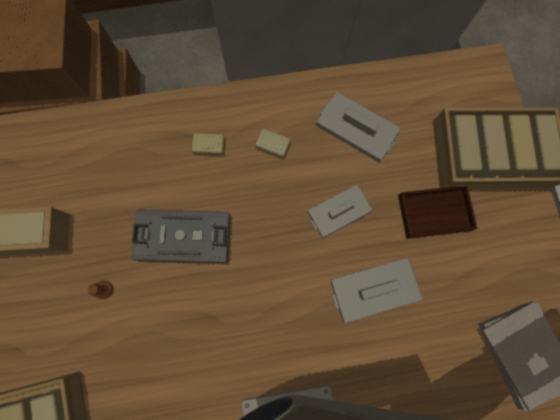

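View pics/scene0.png

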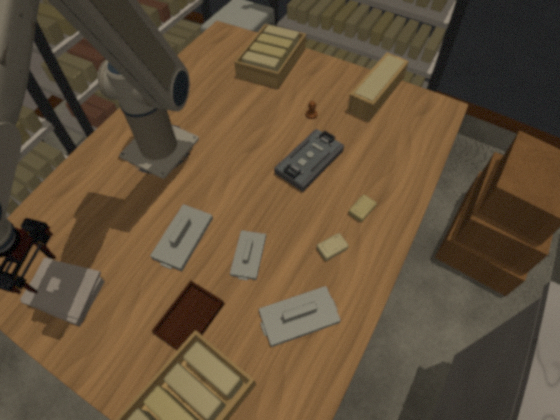

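The top view shows the logger at (182,236), with the bar key at (163,234), the round key at (180,236) and the square key at (198,236). There are three cover candidates: (340,211) about 60 px long, (358,126) about 80 px and (377,290) about 85 px. At about 0.4 px/mm, a 150 mm cover should be about 60 px long, so (340,211) fits. I'll measure all three and confirm in an enlarged crop.

```bash
cat > m.py <<'E'
from h import *
a=get_image('top');p=a['pixels'];hsv=cv2.cvtColor(p,cv2.COLOR_RGB2HSV)
S,V=hsv[...,1],hsv[...,2]
def rect(mask,roi,z,minA=20):
    x0,y0,x1,y1=roi;m=np.zeros(mask.shape,np.uint8);m[y0:y1,x0:x1]=mask[y0:y1,x0:x1]
    out=[]
    for c in cv2.findContours(m,cv2.RETR_EXTERNAL,cv2.CHAIN_APPROX_NONE)[0]:
        if cv2.contourArea(c)<minA: continue
        w=onplane(a,c[:,0],z)[:,:2]
        (cx,cy),(l,s),an=cv2.minAreaRect(w.astype(np.float32))
        if l<s:l,s,an=s,l,an+90
        out.append((round(cx,1),round(cy,1),round(l,1),round(s,1),round(an,1),c[:,0].mean(0).round(1).tolist()))
    return out
if __name__=='__main__':
    print(V[211,325],S[211,325],V[150,280],S[150,280],S[100,200],V[236,198],S[236,198],V[236,190],S[236,190])
    wh=((S<70)&(V>100)).astype(np.uint8)*255
    for n,r in dict(small=(300,180,380,240),far=(310,88,405,165),near=(325,255,430,325)).items(): print(n,rect(wh,r,18,200))
    print('keys',rect(((S<70)&(V>110)).astype(np.uint8)*255,(148,220,214,250),49,10))
    print('log',rect(((S<85)&(V<120)).astype(np.uint8)*255,(120,200,240,275),40,500))
    c=np.vstack([cv2.resize(p[200:272,125:240],(800,500),interpolation=3)[:330],cv2.resize(p[180:245,290:390],(800,520),interpolation=3)[130:390]])
    cv2.imwrite('pics/crop1.png',c[:,:,::-1])
E
python3 m.py
```

```text
121 36 125 67 128 124 33 80 19
small [(527.2, -209.9, 158.4, 79.6, 109.2, [338.0, 211.3])]
far [(756.4, -311.7, 215.3, 108.2, 48.3, [359.6, 125.7])]
near [(313.5, -264.9, 205.2, 110.0, 96.5, [376.2, 289.8])]
keys [(516.7, 159.4, 20.7, 20.1, 173.1, [197.0, 234.9]), (526.2, 203.7, 20.4, 20.1, 173.7, [179.3, 234.3]), (534.5, 246.2, 38.1, 8.8, 169.6, [161.8, 233.7])]
log [(523.7, 202.7, 243.7, 129.5, 79.3, [180.9, 236.1])]
```

```bash
python3 - <<'E'
import cv2
p=cv2.imread('pics/top0.png')
import numpy as np
cv2.imwrite('pics/crop2.png',np.vstack([cv2.resize(p[205:267,125:239],(798,0) if 0 else (684,372),interpolation=2),cv2.resize(p[180:243,290:404],(684,228) if 0 else (412,227),interpolation=2) if 0 else cv2.resize(p[184:222+16,290:404],(684,324))[:226]]))
E
```

```text
(no output)
```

View pics/crop2.png

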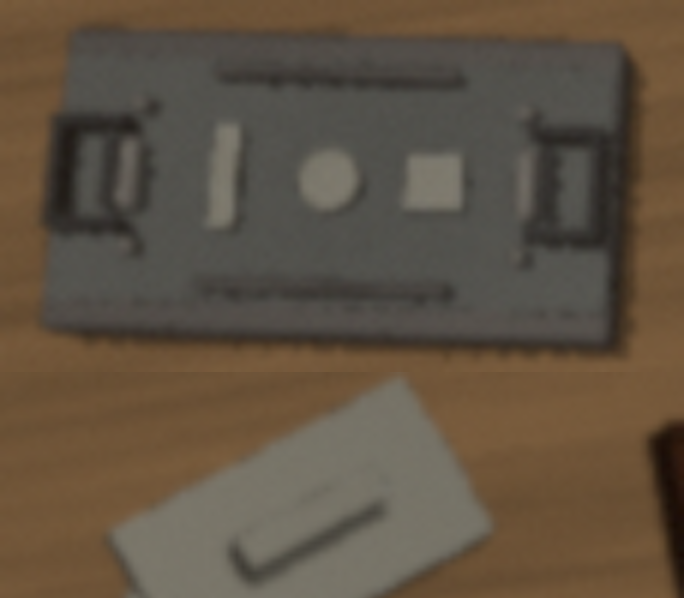

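The crop confirms the order bar (left, +y), round (middle), square (right). The cover at (340,211) measures about 158 x 80 mm, matching 162 x 80 with its tongues, while the other two are 205 to 215 x 110 mm. The keys are about 44 mm apart. I'm moving above the round key with the fingers shut.

>>> step_arm --targets '[[[0.355, 0.805, -0.15, 0, 0, 0.79, 0], [0.355, 0.805, -0.15, 0, 0, 0.79, 0], [0.355, 0.805, -0.15, 0, 0, 0.79, 0], [0.355, 0.805, -0.15, 0, 0, 0.79, 0], [0.355, 0.805, -0.15, 0, 0, 0.79, 0]]]'

```text
t: 0.78
ee_pos: [259.9, -398.6, 366.9]
orientation: [-3.022, -0.859, -0.0]
ft_force: [0.2, -0.4, 0.3]
width: 41.2
grasp_force: 0.0
```

>>> step_arm --targets '[[[0.355, 0.805, -0.15, 0, 0, 0.79, 0], [0.355, 0.805, -0.15, 0, 0, 0.79, 0], [0.355, 0.805, -0.15, 0, 0, 0.79, 0], [0.355, 0.805, -0.15, 0, 0, 0.79, 0], [0.355, 0.805, -0.15, 0, 0, 0.79, 0]]]'

```text
t: 1.4
ee_pos: [348.7, -197.4, 329.5]
orientation: [2.875, 1.266, 0.0]
ft_force: [0.5, -0.0, 0.3]
width: 0.6
grasp_force: 0.0
```

>>> step_arm --targets '[[[0.355, 0.805, -0.15, 0, 0, 0.79, 0], [0.355, 0.805, -0.15, 0, 0, 0.79, 0], [0.355, 0.805, -0.15, 0, 0, 0.79, 0], [0.355, 0.805, -0.15, 0, 0, 0.79, 0], [0.355, 0.805, -0.15, 0, 0, 0.79, 0]]]'

```text
t: 2.02
ee_pos: [437.5, 4.0, 291.9]
orientation: [2.673, 1.65, 0.0]
ft_force: [0.1, -0.6, -1.0]
width: 0.6
grasp_force: 0.0
```

>>> step_arm --targets '[[[0.355, 0.805, -0.15, 0, 0, 0.79, 0], [0.355, 0.805, -0.15, 0, 0, 0.79, 0], [0.355, 0.805, -0.15, 0, 0, 0.79, 0], [0.355, 0.805, -0.15, 0, 0, 0.79, 0], [0.355, 0.805, -0.15, 0, 0, 0.79, 0]]]'

```text
t: 2.65
ee_pos: [526.2, 205.3, 254.2]
orientation: [-2.421, -2.002, 0.001]
ft_force: [0.3, -0.3, -0.0]
width: 0.3
grasp_force: 0.0
```

```bash
python3 - <<'E'
from h import *
b=get_image('scene')['pixels'];t=get_image('top')['pixels']
cv2.imwrite('pics/c3.png',np.hstack([cv2.resize(b[115:200,265:355],(396,374)),cv2.resize(t[195:280,125:240],(400,374) if 0 else (404,374))])[:,:,::-1])
E
```

```text
(no output)
```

View pics/c3.png

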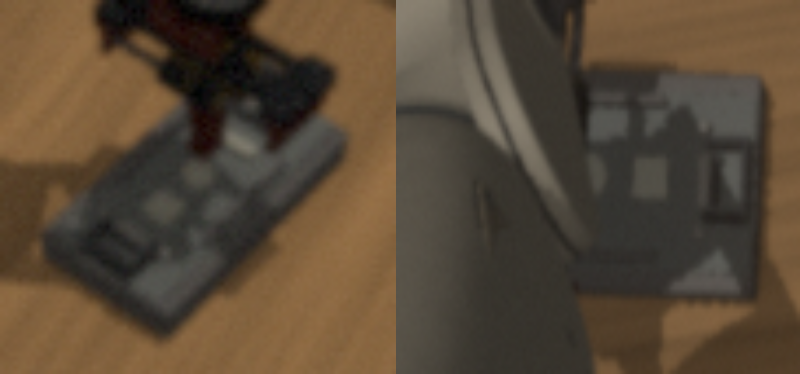

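```bash
cat >> h.py <<'E'
def proj(im,P):
    K=np.array(im['intrinsics']);T=np.array(im['extrinsics'])
    return cv2.projectPoints(np.atleast_2d(P).astype(float),cv2.Rodrigues(T[:3,:3])[0],T[:3,3],K,np.array([im['k1'],0,0,0.]))[0][:,0]
E
python3 - <<'E'
from h import *
b=get_image('scene');o=readout.get_obs();print(o['width'],o['ee_pos'])
e=np.array(o['ee_pos'])
q=proj(b,[e-[0,0,182],e-[0,0,121],[516.7,159.4,49],[526.2,203.7,49],[534.5,246.2,49]]);print(q,(q-[265,115])*4.4)
c=cv2.resize(b['pixels'][105:175,280:360],(800,600),interpolation=cv2.INTER_CUBIC)
cv2.imwrite('pics/c4.png',np.clip(c[:,:,::-1].astype(float)*1.8,0,255))
E
```

```text
0.38384594121054927 [526.0876869  205.278164   254.11835931]
[[311.61074344 148.71111898]
 [312.54284803 136.48806951]
 [302.74907417 161.0949666 ]
 [311.0962878  153.43513352]
 [318.67367275 146.21092313]] [[205.08727112 148.32892352]
 [209.18853132  94.54750586]
 [166.09592635 202.81785304]
 [202.8236663  169.11458748]
 [236.16416011 137.32806175]][ WARN:0@1.892] global loadsave.cpp:1063 imwrite_ Unsupported depth image for selected encoder is fallbacked to CV_8U.
```

View pics/c4.png

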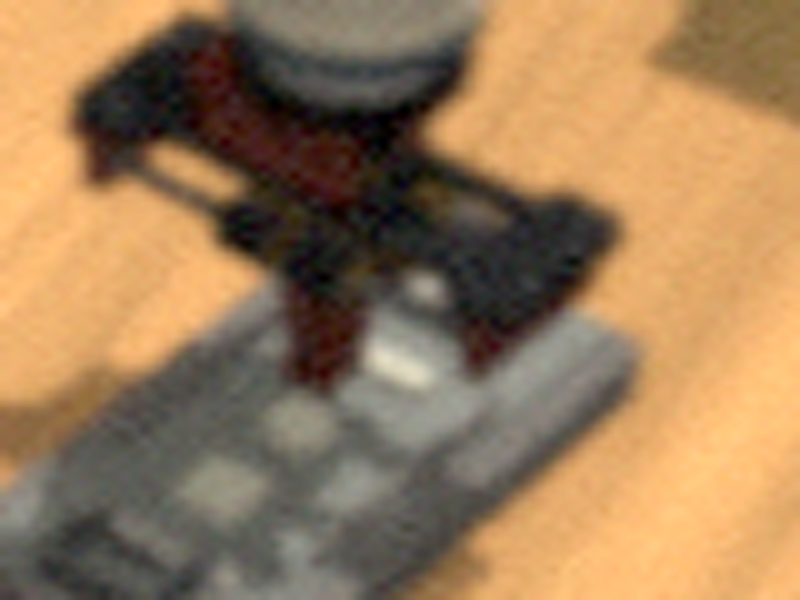

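In the scene crop the fingers are shut. The tip at about (320,385) sits just above the round key at (300,420), and the projected positions agree with both views. Pressing the round key.

>>> step_arm --targets '[[[0, -0.02, -0.3, 0, 0, 0, 0], [0, 0, -0.14, 0, 0, 0, 0], [0, 0, -0.06, 0, 0, 0, 0], [0, 0, -0.04, 0, 0, 0, 0], [0, 0, 0, 0, 0, 0, 0]]]'

```text
t: 3.42
ee_pos: [525.7, 202.5, 227.8]
orientation: [-2.423, -1.999, 0.001]
ft_force: [-1.6, -1.2, 3.7]
width: 0.8
grasp_force: 1.9
```

>>> step_arm --targets '[[[0, 0, -0.03, 0, 0, 0, 0], [0, 0, -0.02, 0, 0, 0, 0], [0, 0, -0.02, 0, 0, 0, 0], [0, 0, 0, 0, 0, 0, 0], [0, 0, 0, 0, 0, 0, 0]]]'

```text
t: 4.05
ee_pos: [525.9, 202.7, 226.0]
orientation: [2.423, 2.0, 0.0]
ft_force: [-6.3, -5.9, 22.2]
width: 0.7
grasp_force: 11.0
```

>>> step_arm --targets '[[[0, 0, 0.52, 0, 0, 0, 0], [-0.17, -0.86, 0, 0, 0, 0, 0], [0, 0, 0, 0, 0, 0, 0], [0, 0, -0.34, 0, 0, 0, 0], [0, 0, -0.06, 0, 0, 0, 0]]]'

```text
t: 4.68
ee_pos: [517.5, 160.4, 228.8]
orientation: [-2.422, -2.0, 0.001]
ft_force: [-0.3, -1.2, 3.3]
width: 0.4
grasp_force: 1.6
```

>>> step_arm --targets '[[[0, 0, -0.04, 0, 0, 0, 0], [0, 0, -0.04, 0, 0, 0, 0], [0, 0, -0.02, 0, 0, 0, 0], [0, 0, 0, 0, 0, 0, 0], [0, 0, 0, 0, 0, 0, 0]]]'

```text
t: 5.3
ee_pos: [517.3, 160.3, 226.2]
orientation: [-2.423, -2.0, -0.001]
ft_force: [-3.1, 1.0, 13.6]
width: 0.7
grasp_force: 6.7
```

>>> step_arm --targets '[[[0, 0, 0.5, 0, 0, 0, 0], [0.17, 0.86, 0, 0, 0, 0, 0], [0.17, 0.86, 0, 0, 0, 0, 0], [0, 0, 0, 0, 0, 0, 0], [0, 0, -0.34, 0, 0, 0, 0]]]'

```text
t: 5.92
ee_pos: [534.2, 245.8, 233.2]
orientation: [2.422, 2.0, 0.002]
ft_force: [0.3, 0.1, -0.5]
width: 0.4
grasp_force: 0.0
```

>>> step_arm --targets '[[[0, 0, -0.06, 0, 0, 0, 0], [0, 0, -0.04, 0, 0, 0, 0], [0, 0, -0.04, 0, 0, 0, 0], [0, 0, -0.02, 0, 0, 0, 0], [0, 0, 0, 0, 0, 0, 0]]]'

```text
t: 6.55
ee_pos: [533.9, 245.1, 226.1]
orientation: [-2.423, -1.999, 0.003]
ft_force: [-6.0, -2.8, 13.8]
width: 0.7
grasp_force: 7.0
```

>>> step_arm --targets '[[[0, 0, 0.8, 0, 0, 0, 0], [0, 0, 0.5, 0, 0, 0, 1], [0, -0.9, 0, 0, 0, 0.75, 1], [0, -0.9, 0, 0, 0, 0.75, 1], [0, -0.9, 0, 0, 0, 0.75, 1]]]'

```text
t: 7.18
ee_pos: [534.4, 109.3, 290.4]
orientation: [2.256, 2.185, 0.001]
ft_force: [-0.2, 1.0, -0.0]
width: 37.2
grasp_force: 0.0
```

```bash
cat > c.py <<'E'
from h import *
def quad(im,p,roi,zs=18,sat=70,val=100):
    hsv=cv2.cvtColor(p,cv2.COLOR_RGB2HSV)
    x0,y0,x1,y1=roi;m=np.zeros(p.shape[:2],np.uint8)
    m[y0:y1,x0:x1]=((hsv[...,1]<sat)&(hsv[...,2]>val))[y0:y1,x0:x1]*255
    m=cv2.morphologyEx(m,cv2.MORPH_OPEN,np.ones((3,3)))
    c=max(cv2.findContours(m,cv2.RETR_EXTERNAL,cv2.CHAIN_APPROX_NONE)[0],key=cv2.contourArea)
    w=onplane(im,c[:,0],zs)[:,:2]
    return cv2.minAreaRect(w.astype(np.float32)),c
if __name__=='__main__':
    t=get_image('top');s=get_image('scene')
    p=cv2.imread('pics/top0.png')[:,:,::-1].copy()
    print('top',quad(t,p,(300,180,380,240))[0])
    q=cv2.imread('pics/scene0.png')[:,:,::-1].copy()
    for v in(90,110,130):print('scene',v,quad(s,q,(220,220,275,285),val=v)[0])
    y=np.array([np.cos(np.radians(109.2)),np.sin(np.radians(109.2)),0]);x=np.array([y[1],-y[0],0])
    P=[np.array([527,-210,0])+a*x+b*y+[0,0,h] for a,b,h in [(40,75,18),(40,-75,18),(-40,-75,18),(-40,75,18),(8,35,46),(8,-35,46),(-8,-35,46),(-8,35,46)]]
    out=[]
    for im,pp,(u,v,w,h) in((t,p,(300,180,80,62)),(s,q,(215,222,80,62))):
        c=cv2.resize(pp[v:v+h,u:u+w],(w*5*2//2,h*5),interpolation=cv2.INTER_CUBIC)
        g=((proj(im,P)-[u,v]+.5)*5).astype(int)
        for k in(0,4):cv2.polylines(c,[g[k:k+4].reshape(-1,1,2)],True,(255,0,0) if k==0 else (0,255,0),1)
        out.append(c)
    cv2.imwrite('pics/c5.png',np.clip(np.hstack(out)[:,:,::-1]*1.6,0,255).astype(np.uint8))
E
python3 c.py
```

```text
top ((528.1401977539062, -212.84609985351562), (80.54205322265625, 152.16598510742188), 19.776647567749023)
scene 90 ((528.5879516601562, -220.30014038085938), (81.14998626708984, 159.01438903808594), 19.342334747314453)
scene 110 ((526.8167114257812, -216.01834106445312), (81.1106948852539, 149.76296997070312), 19.59372329711914)
scene 130 ((526.1768798828125, -215.23236083984375), (70.34664154052734, 138.8579864501953), 19.738500595092773)
```

View pics/c5.png

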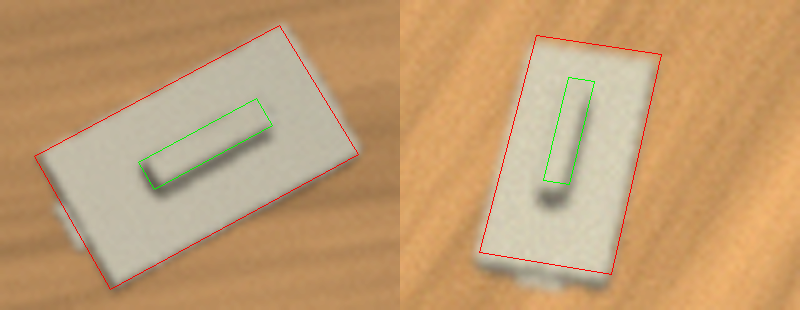

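The overlay shows the real cover offset about 4 mm toward -y from my first estimate in both views. The refined pose is centre (527,-213) with yaw 19.6°.

>>> step_arm --targets '[[[-0.02, -0.92, 0, 0, 0, 0.77, 1], [-0.02, -0.92, 0, 0, 0, 0.77, 1], [-0.02, -0.92, 0, 0, 0, 0.77, 1], [-0.02, -0.92, 0, 0, 0, 0.77, 1], [-0.02, -0.92, 0, 0, 0, 0.77, 1]]]'

```text
t: 7.9
ee_pos: [529.6, -120.3, 290.3]
orientation: [1.944, 2.467, 0.001]
ft_force: [0.7, 0.0, 0.2]
width: 87.7
grasp_force: 0.0
```

>>> step_arm --targets '[[[-0.02, -0.92, 0, 0, 0, 0.77, 1], [-0.02, -0.94, 0, 0, 0, 0.77, 1], [0, 0, -0.4, 0, 0, 0, 1], [0, 0, -0.2, 0, 0, 0, 1], [0, 0, 0, 0, 0, 0, 1]]]'

```text
t: 8.52
ee_pos: [527.2, -211.4, 259.4]
orientation: [-1.809, -2.566, 0.001]
ft_force: [0.2, -0.0, -0.4]
width: 87.8
grasp_force: 0.0
```

>>> step_arm --targets '[[[0, -0.03, -0.5, 0, 0, 0, 1], [0, 0, -0.4, 0, 0, 0, 1], [0, 0, -0.24, 0, 0, 0, 1], [0, 0, 0, 0, 0, 0, 0], [0, 0, 0, 0, 0, 0, 0]]]'

```text
t: 9.15
ee_pos: [527.6, -213.7, 203.6]
orientation: [1.81, 2.567, 0.0]
ft_force: [0.2, -0.7, 0.6]
width: 71.5
grasp_force: 0.0
```

>>> step_arm --targets '[[[0, 0, 0, 0, 0, 0, 0], [0, 0, 0, 0, 0, 0, 0], [0, 0, 0, 0, 0, 0, 0], [0, 0, 0, 0, 0, 0, 0], [0, 0, 0, 0, 0, 0, 0]]]'

```text
t: 9.78
ee_pos: [527.3, -213.7, 203.2]
orientation: [1.811, 2.567, 0.0]
ft_force: [-1.0, -0.3, 0.5]
width: 21.3
grasp_force: 0.0
```

>>> step_arm --targets '[[[0, 0, 0, 0, 0, 0, 0], [0, 0, 0, 0, 0, 0, 0], [0, 0, 0.2, 0, 0, 0, 0], [0, 0, 0.7, 0, 0, 0, 0], [0, 0, 0.85, 0, 0, 0, 0]]]'

```text
t: 10.4
ee_pos: [526.9, -213.5, 291.3]
orientation: [-1.809, -2.566, 0.001]
ft_force: [-0.3, 0.1, -1.5]
width: 15.9
grasp_force: 30.0
```

>>> step_arm --targets '[[[0, 0.83, 0, 0, 0, -0.77, 0], [0, 0.83, 0, 0, 0, -0.77, 0], [0, 0.83, 0, 0, 0, -0.77, 0], [0, 0.83, 0, 0, 0, -0.77, 0], [0, 0.83, 0, 0, 0, -0.77, 0]]]'

```text
t: 11.02
ee_pos: [527.2, -4.9, 291.3]
orientation: [2.14, 2.299, 0.001]
ft_force: [-0.3, -0.2, -1.9]
width: 15.7
grasp_force: 30.0
```

>>> step_arm --targets '[[[0, 0.83, 0, 0, 0, -0.77, 0], [0, 0.83, 0, 0, 0, -0.77, 0], [0, 0.83, 0, 0, 0, -0.77, 0], [0, 0.83, 0, 0, 0, -0.77, 0], [-0.03, 0.86, 0, 0, 0, -0.77, 0]]]'

```text
t: 11.65
ee_pos: [525.7, 204.2, 291.3]
orientation: [2.429, 1.992, 0.001]
ft_force: [-0.2, 0.3, -1.4]
width: 15.9
grasp_force: 30.0
```

>>> step_arm --targets '[[[0, 0, 0, 0, 0, 0, 0], [0, 0, 0, 0, 0, 0, 0], [0, 0, 0, 0, 0, 0, 0], [0, 0, 0, 0, 0, 0, 0], [0, 0, 0, 0, 0, 0, 0]]]'

```text
t: 12.28
ee_pos: [525.9, 202.2, 290.7]
orientation: [2.428, 1.993, -0.0]
ft_force: [0.6, 0.1, -1.1]
width: 15.7
grasp_force: 30.0
```

```bash
cat > d.py <<'E'
from h import *
import sys
b=get_image('scene');o=readout.get_obs();e=np.array(o['ee_pos']);print(e,o['orientation'],o['width'],o['grasp_force'],o['ft_force'],o['moment'])
r=np.array(o['orientation'])
def box(c,yaw,z,L):
    t=np.radians(yaw);x=np.array([np.cos(t),np.sin(t)]);y=np.array([-x[1],x[0]])
    return [np.r_[np.array(c)[:2]+u*x+v*y,z] for u,v in L]
yaw=2*np.degrees(np.arctan2(r[1],r[0]))-90; yaw=(yaw+90)%180-90;print('yaw',yaw)
u,v,w,h=265,100,95,100
zb=e[2]-203.2
c=cv2.resize(b['pixels'][v:v+h,u:u+w],None,fx=6,fy=6,interpolation=cv2.INTER_CUBIC)
c=np.clip(c*1.7,0,255).astype(np.uint8)
def poly(P,col): 
    g=((proj(b,P)-[u,v]+.5)*6).round().astype(np.int32); cv2.polylines(c,[g.reshape(-1,1,2)],True,col,1)
C=lambda a,b:[(a,b),(a,-b),(-a,-b),(-a,b)]
poly(box(e,yaw,zb+18,C(40,75)),(255,0,0));poly(box(e,yaw,zb,C(15,81)),(255,0,255))
L=(525.8,203.1)
poly(box(L,-11.1,40,C(65,120)),(0,255,0))
cv2.imwrite('pics/'+sys.argv[1],c[:,:,::-1])
E
python3 d.py d1.png
```

```text
[525.91111038 202.3251262  290.68788894] [-2.42800515e+00 -1.99355846e+00  1.37876695e-04] 15.752106245146742 29.995456337928772 [ 1.09318328 -0.32475374 -0.97408015] [-0.01783771 -0.05890142 -0.02374494]
yaw -11.223322587124756
```

View pics/d1.png

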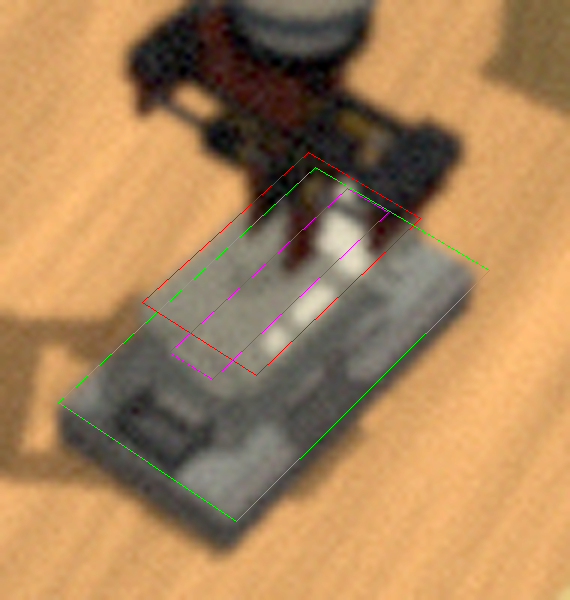

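The scene crop shows the cover hanging squarely over the logger. Its red outline follows the visible edge, with the left corner at about (142,301), and its yaw matches the logger's. Descending gently while watching for side forces.

>>> step_arm --targets '[[[0, 0, -0.4, 0, 0, 0, 0], [0, 0, -0.2, 0, 0, 0, 0], [0, 0, -0.06, 0, 0, 0, 0], [0, 0, -0.04, 0, 0, 0, 0], [0, 0, 0, 0, 0, 0, 0]]]'

```text
t: 12.95
ee_pos: [525.7, 202.6, 256.1]
orientation: [2.427, 1.995, -0.001]
ft_force: [-2.8, -3.3, 2.6]
width: 16.2
grasp_force: 30.0
```

>>> step_arm --targets '[[[0, 0, -0.03, 0, 0, 0, 0], [0, 0, -0.02, 0, 0, 0, 0], [0, 0, -0.02, 0, 0, 0, 0], [0, 0, 0, 0, 0, 0, 0], [0, 0, 0, 0, 0, 0, 0]]]'

```text
t: 13.58
ee_pos: [525.7, 202.8, 253.9]
orientation: [2.427, 1.995, 0.0]
ft_force: [-7.4, -2.9, 16.7]
width: 16.0
grasp_force: 30.0
```

>>> step_arm --targets '[[[0, 0, 0.05, 0, 0, 0, 0], [-0.02, 0, 0, 0, 0, 0, 0], [0, 0, 0, 0, 0, 0, 0], [0, 0, 0, 0, 0, 0, 0], [0, 0, 0, 0, 0, 0, 0]]]'

```text
t: 14.2
ee_pos: [525.3, 202.9, 255.7]
orientation: [2.427, 1.994, 0.003]
ft_force: [-1.3, -2.9, 7.6]
width: 15.8
grasp_force: 30.0
```

```bash
python3 -c "
from h import *
o=readout.get_obs();print(o['ee_pos'],o['ft_force'],o['moment'],o['orientation'])"
```

```text
[525.34775839 202.92038058 255.66742443] [-1.30325638 -2.87912112  7.55396018] [-0.21902241  0.21914512 -0.01195325] [2.42673804 1.9938827  0.00320317]
```

>>> step_arm --targets '[[[0, -0.02, 0, 0, 0, 0, 0], [0, 0, 0, 0, 0, 0, 0], [0, 0, -0.03, 0, 0, 0, 0], [0, 0, -0.03, 0, 0, 0, 0], [0, 0, 0, 0, 0, 0, 0]]]'

```text
t: 14.82
ee_pos: [525.2, 202.3, 253.4]
orientation: [2.427, 1.994, 0.004]
ft_force: [-4.9, -0.8, 14.7]
width: 15.9
grasp_force: 30.0
```

```bash
python3 -c "
from h import *
o=readout.get_obs();print(o['ee_pos'],o['ft_force'],o['moment'],o['orientation'])"
```

```text
[525.19953728 202.28823434 253.39907676] [-4.86294692 -0.75894596 14.65277287] [0.07277812 0.7988328  0.08341471] [2.42731419 1.99411614 0.00357318]
```

>>> step_arm --targets '[[[-0.02, 0, 0, 0, 0, 0, 0], [0, 0, -0.02, 0, 0, 0, 0], [0, 0, -0.02, 0, 0, 0, 0], [0, 0, -0.02, 0, 0, 0, 0], [0, 0, 0, 0, 0, 0, 0]]]'

```text
t: 15.45
ee_pos: [524.5, 201.9, 249.6]
orientation: [2.427, 1.994, 0.004]
ft_force: [-0.5, -3.3, 7.8]
width: 16.3
grasp_force: 30.0
```

```bash
python3 -c "
from h import *
o=readout.get_obs();print(o['ee_pos'],o['ft_force'],o['moment'],o['orientation'])"
```

```text
[524.467604   201.93359081 249.59114199] [-0.52805641 -3.31346168  7.82369641] [-0.24605104  0.04377532 -0.03668967] [2.42693883 1.9935352  0.00361001]
```

>>> step_arm --targets '[[[0, -0.01, -0.03, 0, 0, 0, 0], [0, 0, -0.03, 0, 0, 0, 0], [0, 0, -0.03, 0, 0, 0, 0], [0, 0, -0.02, 0, 0, 0, 0], [0, 0, 0, 0, 0, 0, 0]]]'

```text
t: 16.08
ee_pos: [524.5, 201.8, 245.9]
orientation: [2.426, 1.995, 0.005]
ft_force: [-4.0, -3.3, 17.2]
width: 15.4
grasp_force: 30.0
```

```bash
sed -i "s/u,v,w,h=265,100,95,100/u,v,w,h=270,118,80,75/" d.py; sed -i 's/fx=6,fy=6/fx=8,fy=8/; s/\*6)/*8)/; s/^poly(box(L/#&/' d.py; sed -i 's/zb=e\[2\]-203.2/zb=40/' d.py; python3 d.py d2.png
```

```text
[524.37225375 201.6096121  245.41562801] [2.42549437 1.99459853 0.00369753] 15.532927935138138 30.001680850982666 [-2.12655558 -5.45106605 10.50890991] [-1.36338683  0.39357669  0.03552976]
yaw -11.135850684348398
```

View pics/d2.png

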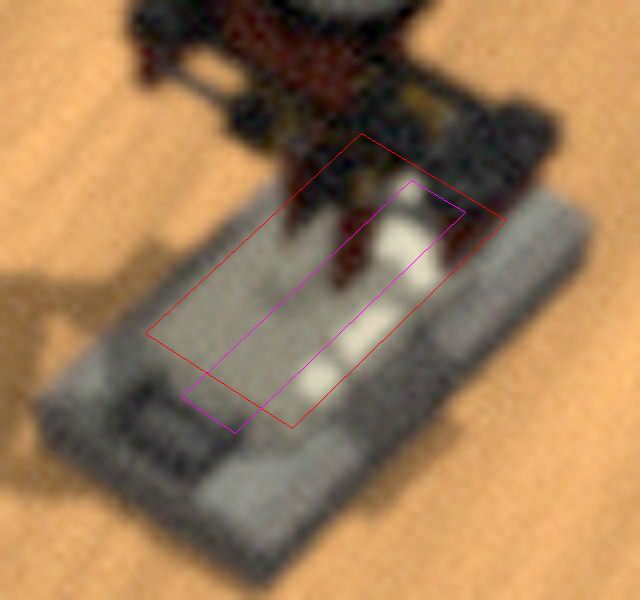

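The cover sits between the catches, with its near tongue at about (208,415) under the roller bracket. It was still moving down during the picture, with a moment suggesting the -y end lags. I'll ease it a little toward -y, let it settle and read again.

>>> step_arm --targets '[[[0, -0.01, 0, 0, 0, 0, 0], [0, 0, -0.02, 0, 0, 0, 0], [0, 0, 0, 0, 0, 0, 0], [0, 0, 0, 0, 0, 0, 0], [0, 0, 0, 0, 0, 0, 0]]]'

```text
t: 16.75
ee_pos: [524.3, 201.3, 242.5]
orientation: [2.427, 1.994, 0.003]
ft_force: [1.3, 4.9, 4.1]
width: 15.6
grasp_force: 30.0
```

```bash
python3 -c "
from h import *
o=readout.get_obs();print(o['ee_pos'],o['ft_force'],o['moment'],o['orientation'])"
```

```text
[524.34922678 201.30645931 242.47857155] [1.27465461 4.87742831 4.07097451] [ 0.50211509 -0.2220295   0.08479509] [2.4270649  1.99426506 0.00313551]
```

It has snapped home: z is 242.5, against the expected 243.2. Next I relieve the side force and raise the push to about 10 N.

>>> step_arm --targets '[[[0, 0.01, -0.01, 0, 0, 0, 0], [0, 0, 0, 0, 0, 0, 0], [0, 0, 0, 0, 0, 0, 0], [0, 0, 0, 0, 0, 0, 0], [0, 0, 0, 0, 0, 0, 0]]]'

```text
t: 17.38
ee_pos: [524.3, 201.6, 242.0]
orientation: [2.427, 1.994, 0.003]
ft_force: [3.3, 3.4, 4.8]
width: 15.7
grasp_force: 30.0
```

```bash
python3 -c "
from h import *
o=readout.get_obs();print(o['ee_pos'],o['ft_force'],o['moment'],o['orientation'])"
```

```text
[524.3199911  201.61168056 241.96327248] [3.29678977 3.38634924 4.84568409] [ 0.35835068 -0.36234435  0.05297248] [2.4268164  1.99427137 0.00270866]
```

>>> step_arm --targets '[[[0.01, 0, -0.02, 0, 0, 0, 0], [0, 0, 0, 0, 0, 0, 0], [0, 0, 0, 0, 0, 0, 0], [0, 0, 0, 0, 0, 0, 0], [0, 0, 0, 0, 0, 0, 0]]]'

```text
t: 18.0
ee_pos: [524.5, 201.7, 241.4]
orientation: [-2.427, -1.994, -0.002]
ft_force: [-0.1, 4.4, 11.6]
width: 15.5
grasp_force: 30.0
```

```bash
python3 -c "
from h import *
o=readout.get_obs();print(o['ee_pos'],o['ft_force'],o['moment'],o['orientation'])"
```

```text
[524.51885671 201.70585959 241.43435371] [-0.12550584  4.40548635 11.5769722 ] [0.42622161 0.08763999 0.04153518] [-2.42729280e+00 -1.99429872e+00 -1.87040397e-03]
```

>>> step_arm --targets '[[[0, 0.01, 0, 0, 0, 0, 0], [0, 0, 0, 0, 0, 0, 0], [0, 0, 0, 0, 0, 0, 0], [0, 0, 0, 0, 0, 0, 0], [0, 0, 0, 0, 0, 0, 0]]]'

```text
t: 18.62
ee_pos: [524.6, 201.8, 241.5]
orientation: [2.427, 1.994, 0.001]
ft_force: [-1.0, 1.5, 12.0]
width: 15.9
grasp_force: 30.0
```

>>> step_arm --targets '[[[0, 0, 0, 0, 0, 0, 0], [0, 0, 0, 0, 0, 0, 0], [0, 0, 0, 0, 0, 0, 0], [0, 0, 0, 0, 0, 0, 0], [0, 0, 0, 0, 0, 0, 0]]]'

```text
t: 19.25
ee_pos: [524.6, 201.8, 241.5]
orientation: [2.427, 1.994, 0.001]
ft_force: [0.2, 1.5, 13.0]
width: 15.8
grasp_force: 30.0
```

```bash
python3 d.py d3.png
```

```text
[524.5515177  201.83579008 241.47251618] [2.42694523e+00 1.99431092e+00 1.20508930e-03] 15.935533366732336 30.00327855348587 [-0.10257454  1.90730989 12.6502806 ] [0.08432745 0.06986748 0.08145566]
yaw -11.177571673943973
```

View pics/d3.png

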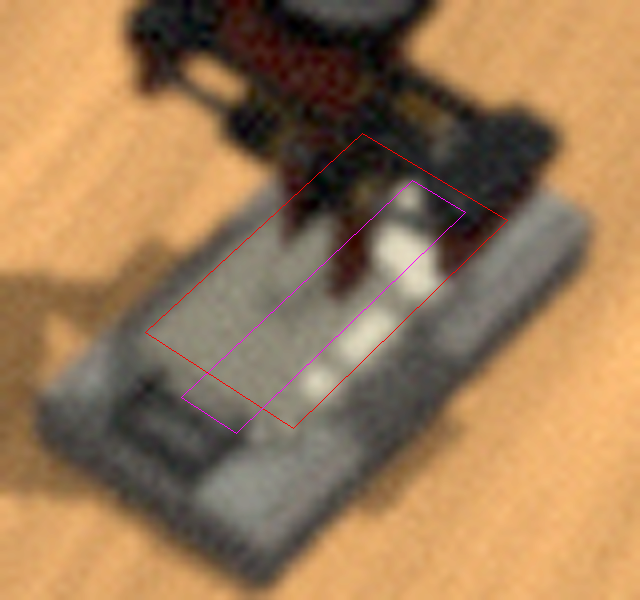

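The cover is flat between the rails and the pose is steady. A brief firmer push will check that it's on a rigid stop.

>>> step_arm --targets '[[[0, 0, -0.02, 0, 0, 0, 0], [0, 0, 0, 0, 0, 0, 0], [0, 0, 0, 0, 0, 0, 0], [0, 0, 0, 0, 0, 0, 0], [0, 0, 0, 0, 0, 0, 0]]]'

```text
t: 19.92
ee_pos: [524.5, 201.9, 241.5]
orientation: [2.427, 1.994, 0.001]
ft_force: [-2.9, 1.2, 23.9]
width: 15.6
grasp_force: 30.0
```

>>> step_arm --targets '[[[0, 0, -0.01, 0, 0, 0, 0], [0, 0, 0, 0, 0, 0, 0], [0, 0, 0, 0, 0, 0, 0], [0, 0, 0, 0, 0, 0, 0], [0, 0, 0, 0, 0, 0, 0]]]'

```text
t: 20.55
ee_pos: [524.5, 201.8, 241.4]
orientation: [2.427, 1.994, 0.001]
ft_force: [-5.7, 0.4, 28.1]
width: 16.0
grasp_force: 30.0
```

The height stays at 241.5 under 28 N, so the cover is on the rigid deck. I'm easing back to about 10 N.

>>> step_arm --targets '[[[0, 0, 0.034, 0, 0, 0, 0], [0, 0, 0, 0, 0, 0, 0], [0, 0, 0, 0, 0, 0, 0], [0, 0, 0, 0, 0, 0, 0], [0, 0, 0, 0, 0, 0, 0]]]'

```text
t: 21.18
ee_pos: [524.5, 201.9, 241.5]
orientation: [2.427, 1.994, 0.001]
ft_force: [-0.3, 1.1, 12.1]
width: 15.6
grasp_force: 30.0
```

>>> step_arm --targets '[[[0, 0, 0, 0, 0, 0, 0], [0, 0, 0, 0, 0, 0, 0], [0, 0, 0, 0, 0, 0, 0], [0, 0, 0, 0, 0, 0, 0], [0, 0, 0, 0, 0, 0, 0]]]'

```text
t: 21.8
ee_pos: [524.5, 201.9, 241.5]
orientation: [2.427, 1.994, 0.001]
ft_force: [0.3, 1.0, 12.0]
width: 15.8
grasp_force: 30.0
```

```bash
python3 -c "
from workcell import ctrl
print(ctrl.close_job())"
```

```text
the job is handed in; nothing more can be done
None
```

I pressed the round, square and bar keys fully down in that order, then snapped the cover home. I handed the job in at about 22 s with the arm still gripping the cover and pressing down at about 12 N; full seating is inferred from the rigid stop (no movement under a 28 N test push), not seen directly.

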